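# Press the price holder home behind the shelf lip

### The arm

A 7-joint arm with a two-finger parallel gripper is mounted at the origin on the work surface. World frame = base frame: x ahead of the robot, y to its left, z up, the work surface at z = 0. Lengths are in mm, angles in rad, forces in N, time in s.
With the tool pointing down it reaches from about 425 to 825 mm from the base axis. Payload 3.6 kg.
Tool frame: the origin (TCP) lies where the fingers leave the gripper's body, on its centre line; the fingertips stand 84 mm ahead of it and the grasp point (between the pads) lies 65 mm ahead of it; x points along the fingers, z is the direction in which the jaws open and shut, and the axes are right-handed (so a half turn about x gives the same grasp; the last joint's range is limited). The gripper opens to 93 mm and grips with 3 to 60 N. Pads are 15 mm wide; open, the fingers measure 128 mm over their backs; the gripper's body (75 mm by 188 mm) begins 65 mm behind the grasp point.
Start: joints at [-1.296, 0.615, -0.013, 1.423, 0.008, 1.103, -0.04], TCP at [193.176, 620.605, 302.74] pointing down, gripper open.
Joint ranges: [-3.12, 3.12], [-0.3, 2.06], [-1.34, 1.32], [0.26, 2.42], [-1.36, 4.5], [0.01, 1.98], [-2.84, 2.84]. Speed limits (rad/s): [2.79, 2.79, 3.14, 3.14, 3.14, 3.14, 3.14].

### API

Orientations are given as a unit quaternion [x, y, z, w].
In Python, from station import env, cams, ticket gives the robot as it stands. The module is installed in compiled form; this text tells all that it offers.
- The arm moves only by the tool play_rows, never from a script. Its argument "deltas" is a list of rows, each an object with "travel": the shift along the tool's x, y, z in units of 25 mm (1.0 is 25 mm), a list of three; "twist": the turn about the tool's x in units of 6 degrees (1.0 is 6 degrees). A call has 1 to 5 rows; each row is the pose to reach, as a shift and turn from the pose measured when the call began, along the tool's axes at that moment; what a row does not reach only later rows make up. A row lasts 1/12 s, in which the tool goes at most 41.7 mm and 7.16 degrees, less where a joint would pass 70% of its speed; a pose out of reach is approached as far as the arm can. A call with a gripper value outside its range is refused whole. "grip" is the finger opening in mm, from 0 to 93, set as the call begins (left out, the last holds). The fingers move at their own pace and stop on an object; "squeeze" is the grip in N (left out, the last holds). Time passes only in rows, so rows that repeat a pose let the fingers close. It gives the time, the measured TCP pose, the force and the opening at its end, in the units of the state.
- env.read_state(): the state, without advancing time (a new reading comes with each control period).
- cams.read_camera(name): name is "side" or "top" or "wrist"; returns a dict with "img" (400x640x3 uint8, red, green, blue), "vfov" (degrees; the focal length in pixels is half the picture's height over the tangent of half this angle, whatever the lens; pixels are square), "cx", "cy" (the principal point, pixels), "rvec" (rotation vector, rad) and "tvec" (3), from world to camera coordinates, as OpenCV has them. Camera axes: x right, y down, z forward; pixel columns grow to the right and rows downward; lengths in mm; the calibration is good to about 2 mm. A picture is of the moment at which its call begins. There is no depth.
- ticket.finish_job(): hands the job in, once; it reports no verdict.
Trained networks look in a picture, given as the dict that the camera call returned (one of the last four; its "shot" number tells which), for a name from the list of things; names that differ only in an ending like _2 or _b are one class to them, and where a whole thing is asked for, a point or a joint stands for the part that bears it (a point fixed in the world has none). Each returns a list of dicts, best first, with "confidence" (0 to 1); they miss things now and then, are a little off and sometimes report something else, mostly with a low value. They report only what shows in the picture. A call takes as long as a camera call. They do not tell look-alikes from the thing itself.
- cams.look_for(picture, label): "pixel" ([column, row] in pixels, amid what is visible of it).
The state is a dict: "t": time; "joint_pos": joint angles; "qd": joint speeds; "joint_torque": joint torques, N m; "tool_pos": TCP position; "ee_rot": TCP orientation; "wrist_force": force on the tool from outside, world axes, zero at the start; "wrist_torque": the same for the moment, N m; "opening": finger opening in mm.
Only numpy, scipy, OpenCV 4.12 (cv2) and the standard library are available. Lean on these libraries where they do the work, as an engineer would, in place of code of your own. Each camera call takes 0.05 s, during which the arm holds its last target. There are 200 camera calls.

### The job

Take the blue price holder out of its stand and push its tongue down behind the lip of the one empty clip on the display shelf's edge, its card facing outward like the two already fitted, until its shoulders sit fully home on the clip. A spring in the clip pushes it back out, so finish while still holding it pressed home, firmly but without forcing it, so that I can drive in the locking screw; leave the yellow holder and everything else on the counter where it is.

Things in the scene. Friction and masses are not known exactly. Their poses are not given: they have to be found in the camera images.
- holder_head (a point): The blue acrylic price holder, loose, about 60 g: this point is the centre of its head, a block 16 mm thick (its x), 64 mm wide (its y), 44 mm tall (its z, up), above a thin tongue. The head's underside (the shoulders) is 22 mm below this point. x points out of the side with the white card. Grip it from above across its 16 mm thickness.
- holder_card (a point): Centre of the white card on the blue holder's face, 8 mm from holder_head along the holder's x.
- holder_foot (a point): Middle of the lower end of the blue holder's tongue, 40 mm below holder_head. The flat tongue is 6 mm thick (x), 48 mm wide (y) and 18 mm long, with a rounded lower edge; it hangs from the middle of the head's underside. The underside beside it is the shoulders.
- rack: The grey stand, fixed, 140 x 90 x 30 mm, origin at the middle of its underside. Two slots 9 mm wide run along its y at x = -40 and +40 mm; the blue and the yellow holder stand in them, either in either, tongues in the slots, shoulders on the stand's top, cards facing along the stand's x.
- spare_head (a point): Centre of the head of the yellow holder in the stand, same size as the blue one. To stay where it is.
- display: The display shelf, fixed, 190 mm deep (x), 290 mm wide (y), top 90 mm up; origin on the counter under its middle. Along its far edge (its +x, away from the robot) three aluminium clips hang side by side, 88 mm apart, two with white holders locked in, 44 mm tall above the shelf, one empty, in any order.
- bay_mouth (a point): Middle of the slot mouth of the empty clip, level with the shelf top. x points outward through the lip, y along the shelf edge, z up. The slot is 9 mm wide in x (back wall to lip, each 3 mm thick), 58 mm long in y between end cheeks, 26 mm deep, open at the top. With a holder home its shoulders rest on lip and back wall and its head centre is 22 mm above this point.
- ejector (a joint): How far the brass spring strip in the empty clip's slot is pushed down, m: 0 at rest (strip 12 mm below the mouth), 0.006 with a holder home. It pushes up with 3 N at rest and 7.2 N at home and lifts a holder that is let go.
- bay: The empty aluminium clip itself, fixed, 15 mm by 74 mm, 29 mm tall; origin at bay_mouth.
- shelf_pair: Folded tortoiseshell spectacles on the display shelf towards the robot's side, 134 mm wide, 40 mm tall; origin underneath the front. Stays where it is.
- green_frame: Green acetate frame standing on the counter with open temples, 140 mm wide, 145 mm long, 40 mm tall; origin under its front, temples to its -x. Stays where it is.
- screw_sorter: Aluminium screw sorter cube, 60 mm; origin under its middle. Stays where it is.
- plier: Steel bending plier lying on the counter, 140 mm long, 10 mm thick; origin at its pivot, jaws to its x. Stays where it is.
- temple_rest: Black ebony temple rest, 130 x 50 x 33 mm; origin under its middle. Stays where it is.
Mind the look-alikes: they are no part of the job. There is more than one size of the rack; the job needs the middle-sized.

How it is judged:
By the outcome, as a careful person would: the job done as asked, in the order asked, and still so for the second after the job is handed in, while the arm keeps its last pose, push and grip.
It also fails if it takes over 35 s, if anything falls off the work surface, if the arm or the gripper's body presses on something with over 40 N, if the wrist force passes 120 N, or if a joint passes its speed limit or range.

## Working session

There is one attempt and no reset: what is moved stays moved. The work goes in short steps, Python scripts to look and compute and a tool call to move; the robot and the scene stay as the last step left them, time stands still between calls to the robot, and variables do not carry over. Pictures are saved under pics/ and viewed, about 8 in all and at most 12, crops included, and the job is handed in when it is done.

Besides the shell and the picture viewer there is one more tool, called after ">>>" in YAML: its name, and indented under it one key for each argument. play_rows: Moves the arm, as the interface text tells. Its arguments: {"type":"object","properties":{"deltas":{"type":"array","items":{"type":"object","properties":{"travel":{"type":"array","items":{"type":"number"}},"twist":{"type":"number"}}}},"grip":{"type":"number"},"squeeze":{"type":"number"}},"required":["deltas"]}

```bash
mkdir -p pics; cat > h.py <<'E'
import numpy as np, cv2
from station import env, cams, ticket
from scipy.spatial.transform import Rotation as R
def K(d):
    f=200/np.tan(np.radians(d['vfov'])/2); return np.array([[f,0,d['cx']],[0,f,d['cy']],[0,0,1.]])
def P(d): return K(d)@np.c_[cv2.Rodrigues(np.array(d['rvec'],float))[0],np.array(d['tvec'],float).reshape(3)]
def proj(d,X):
    x=P(d)@np.append(X,1); return x[:2]/x[2]
def ray(d,px):
    Rm=cv2.Rodrigues(np.array(d['rvec'],float))[0]; c=-Rm.T@np.array(d['tvec'],float).reshape(3)
    v=Rm.T@np.linalg.inv(K(d))@np.array([px[0],px[1],1.]); return c,v/np.linalg.norm(v)
def onz(d,px,z):
    c,v=ray(d,px); return c+v*(z-c[2])/v[2]
def tri(ds,pxs):
    A=np.zeros((3,3));b=np.zeros(3);L=[]
    for d,p in zip(ds,pxs):
        c,v=ray(d,p);M=np.eye(3)-np.outer(v,v);A+=M;b+=M@c;L.append((c,M))
    X=np.linalg.solve(A,b); return X,[np.linalg.norm(M@(X-c)) for c,M in L]
def save(n,img): cv2.imwrite('pics/'+n+'.png',cv2.cvtColor(img,cv2.COLOR_RGB2BGR))
E
python3 - <<'E'
from h import *
s=env.read_state(); print({k:np.round(v,3) for k,v in s.items()})
D={n:cams.read_camera(n) for n in('side','top','wrist')}
for n,d in D.items():
    save(n+'0',d['img']); print(n,d['vfov'],np.round(ray(d,(320,200)),2))
names='holder_head holder_card holder_foot rack spare_head display bay_mouth bay shelf_pair green_frame screw_sorter plier temple_rest'.split()
for n,d in D.items():
    for l in names:
        print(n,l,[(np.round(r['pixel']).tolist(),round(r['confidence'],2)) for r in cams.look_for(d,l)[:4]])
import pickle; pickle.dump(D,open('D0.pkl','wb'))
E
```

```text
{'t': np.float64(0.0), 'joint_pos': array([-1.295,  0.616, -0.013,  1.425,  0.008,  1.103, -0.04 ]), 'qd': array([ 0.002,  0.001, -0.   ,  0.   , -0.   ,  0.001,  0.   ]), 'joint_torque': array([-0.0000e+00, -4.5892e+01,  2.0900e-01, -1.6575e+01, -6.1000e-02,
        2.0000e-02,  0.0000e+00]), 'tool_pos': array([193.032, 620.094, 301.59 ]), 'ee_rot': array([-0.42 ,  0.57 ,  0.419,  0.569]), 'wrist_force': array([0.281, 0.46 , 0.307]), 'wrist_torque': array([ 0.03 ,  0.021, -0.035]), 'opening': np.float64(92.876)}
side 44.61708092304703 [[ 7.45000e+01  1.06275e+03  9.26510e+02]
 [ 3.20000e-01 -7.50000e-01 -5.90000e-01]]
top 44.087468521549866 [[ 3.23160e+02 -1.99300e+01  1.67929e+03]
 [ 1.00000e-01  2.00000e-02 -1.00000e+00]]
wrist 69.67441799820732 [[ 1.1640e+02  6.4491e+02  3.8378e+02]
 [ 2.6000e-01 -1.0000e-01 -9.6000e-01]]
side holder_head [([286.0, 257.0], 0.67)]
side holder_card [([285.0, 257.0], 0.59)]
side holder_foot [([288.0, 259.0], 0.67)]
side rack [([414.0, 292.0], 0.77), ([283.0, 328.0], 0.65), ([297.0, 279.0], 0.58), ([286.0, 259.0], 0.36)]
side spare_head [([307.0, 272
[... 496 characters left out ...]
 200.0], 0.93), ([204.0, 207.0], 0.76), ([251.0, 268.0], 0.56)]
top spare_head [([246.0, 207.0], 0.69)]
top display [([374.0, 196.0], 0.67)]
top bay_mouth [([376.0, 168.0], 0.61)]
top bay [([373.0, 168.0], 0.47)]
top shelf_pair [([391.0, 215.0], 0.48)]
top green_frame [([256.0, 124.0], 0.55)]
top screw_sorter [([183.0, 163.0], 0.71)]
top plier [([455.0, 248.0], 0.77)]
top temple_rest [([470.0, 176.0], 0.88)]
wrist holder_head []
wrist holder_card []
wrist holder_foot []
wrist rack [([71.0, 251.0], 0.77), ([245.0, 363.0], 0.6)]
wrist spare_head []
wrist display []
wrist bay_mouth []
wrist bay []
wrist shelf_pair []
wrist green_frame []
wrist screw_sorter []
wrist plier []
wrist temple_rest []
```

```bash
python3 - <<'E'
from h import *
import pickle; D=pickle.load(open('D0.pkl','rb'))
a=cv2.resize(D['top']['img'][90:310,150:520],(800,476),interpolation=cv2.INTER_CUBIC); save('topc',a)
a=cv2.resize(D['side']['img'][100:360,150:500],(800,594),interpolation=cv2.INTER_CUBIC); save('sidec',a)
for px in [(254,200),(204,207),(251,268),(374,196),(376,168),(254,184),(246,207)]: print(px,onz(D['top'],px,30).round(), onz(D['top'],px,90).round())
E
```

```text
(254, 200) [482. 234.  30.] [476. 224.  90.]
(204, 207) [458. 402.  30.] [453. 387.  90.]
(251, 268) [255. 240.  30.] [258. 231.  90.]
(374, 196) [ 494. -170.   30.] [ 488. -164.   90.]
(376, 168) [ 589. -177.   30.] [ 579. -172.   90.]
(254, 184) [536. 234.  30.] [528. 225.  90.]
(246, 207) [458. 260.  30.] [453. 250.  90.]
```

View pics/topc.png

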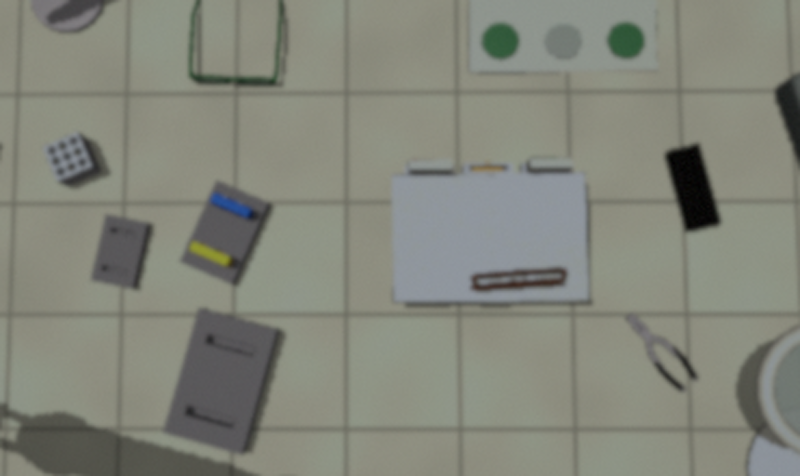

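View pics/sidec.png

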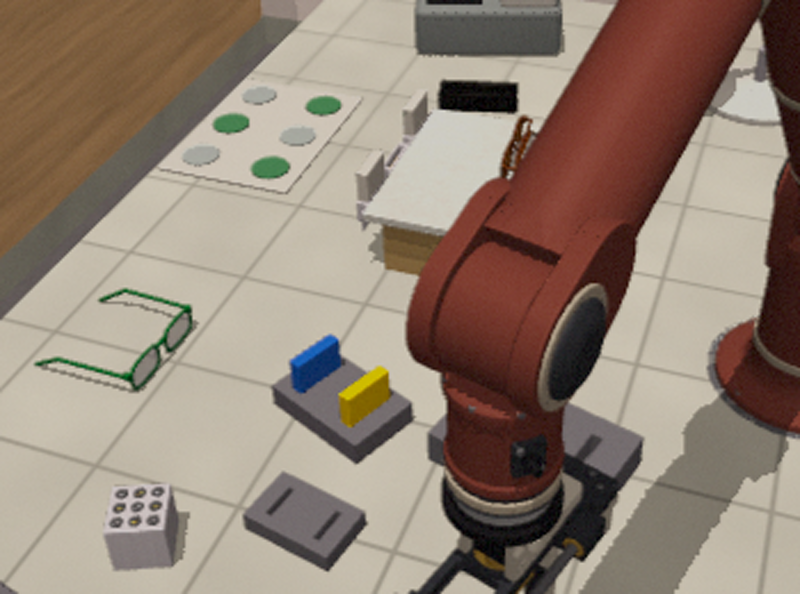

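The crops show three grey stands (top crop): small empty at (122,250), middle with the blue and yellow holders at (228,232), and large empty at (225,380). The middle one, carrying the blue holder (233,206) and yellow (213,254), fits. The empty clip is the middle one, with a brass strip at (488,168). No card shows on the blue face towards the robot, so the card should be on the far side. I'll go and check from near.

```bash
cat >> h.py <<'E'
def plan(target,zdir=None):
    s=env.read_state(); M=R.from_quat(s['ee_rot']).as_matrix()
    d=M.T@(np.array(target)-s['tool_pos'])/25
    tw=None
    if zdir is not None:
        z=M.T@np.array([*zdir,0.]); tw=np.degrees(np.arctan2(-z[1],z[2])); tw=(tw+90)%180-90  # rot about x: z->(0,-sin,cos)
    return d.round(3), None if tw is None else round(tw/6,3)
E
python3 - <<'E'
from h import *
import pickle; D=pickle.load(open('D0.pkl','rb'));d=D['top']
T=lambda x,y:(150+x*370/800,90+y*220/476)
s=env.read_state();print(R.from_quat(s['ee_rot']).as_matrix().round(3))
b=onz(d,T(233,206),74);y=onz(d,T(213,254),74);print(b,y)
print('wh',onz(d,T(431,164),134),onz(d,T(551,161),134))
print('edge',[onz(d,T(*p),90).round() for p in[(393,177),(587,172),(392,302),(590,303)]],onz(d,T(488,168),90))
sd=D['side']; S=lambda x,y:(150+x*350/800,100+y*260/594)
print('tri',tri([d,sd],[T(233,206),S(315,350)]))
u=(b-y)[:2];u/=np.linalg.norm(u);print(u)
print(plan([b[0],b[1],280],u))
E
```

```text
[[-0.    -0.955  0.297]
 [-0.     0.297  0.955]
 [-1.     0.    -0.   ]]
[526.21390607 215.03696717  74.        ] [453.18354393 244.40197029  74.        ]
wh [579.6966218  -83.40343585 134.        ] [ 583.49095162 -258.4003446   134.        ]
edge [array([567., -28.,  90.]), array([ 574., -319.,   90.]), array([380., -26.,  90.]), array([ 378., -319.,   90.])] [ 580.6143669  -170.69454343   90.        ]
tri (array([528.8763508 , 216.72927356,  66.99394725]), [np.float64(1.8707061827686549), np.float64(1.8707061827686249)])
[ 0.92780554 -0.37306418]
(array([  0.91 , -17.541, -11.531]), np.float64(-14.231))
```

>>> play_rows:
  deltas:
    - {"travel": [0.9,-17.5,-11.5],"twist": 15.7}
    - {"travel": [0.9,-17.5,-11.5],"twist": 15.7}
    - {"travel": [0.9,-17.5,-11.5],"twist": 15.7}
    - {"travel": [0.9,-17.5,-11.5],"twist": 15.7}
    - {"travel": [0.9,-17.5,-11.5],"twist": 15.7}
  grip: 60
  squeeze: 25

```text
t: 2.52
tool_pos: [326.2, 458.2, 294.0]
ee_rot: [-0.222, 0.671, 0.222, 0.672]
wrist_force: [0.3, 0.2, -0.2]
opening: 64.2
```

```bash
python3 - <<'E'
from h import *
print(plan([526,215,280],[.928,-.373]))
E
```

```text
(array([  0.558, -12.574,   0.621]), np.float64(9.744))
```

>>> play_rows:
  deltas:
    - {"travel": [0.6,-12.6,0.6],"twist": 9.7}
    - {"travel": [0.6,-12.6,0.6],"twist": 9.7}
    - {"travel": [0.6,-12.6,0.6],"twist": 9.7}
    - {"travel": [0.6,-12.6,0.6],"twist": 9.7}
    - {"travel": [0.6,-12.6,0.6],"twist": 9.7}

```text
t: 2.93
tool_pos: [457.9, 297.1, 284.4]
ee_rot: [-0.004, 0.707, 0.005, 0.707]
wrist_force: [1.3, 0.5, 0.0]
opening: 60.0
```

```bash
python3 - <<'E'
from h import *
print(plan([526,215,280],[.928,-.373]))
E
```

```text
(array([ 0.174, -3.32 ,  2.679]), np.float64(3.777))
```

>>> play_rows:
  deltas:
    - {"travel": [0.2,-3.3,2.7],"twist": 3.8}
    - {"travel": [0.2,-3.3,2.7],"twist": 3.8}
    - {"travel": [0.2,-3.3,2.7],"twist": 3.8}
    - {"travel": [0.2,-3.3,2.7],"twist": 3.8}

```text
t: 3.27
tool_pos: [530.5, 208.2, 279.9]
ee_rot: [0.14, 0.691, -0.141, 0.695]
wrist_force: [1.0, -1.1, -0.0]
opening: 59.7
```

```bash
python3 - <<'E'
from h import *
import pickle
s=env.read_state();print(s['t'],s['tool_pos'].round(1),R.from_quat(s['ee_rot']).as_matrix().round(3).tolist(),s['joint_pos'].round(2))
d=cams.read_camera('wrist');save('w1',d['img']);t=cams.read_camera('top');sd=cams.read_camera('side')
save('side1',cv2.resize(sd['img'][90:310,200:500],(800,587),interpolation=cv2.INTER_CUBIC))
pickle.dump((d,t,sd),open('D1.pkl','wb'))
for l in ['holder_head','holder_card','spare_head','rack']:
    print(l,[(np.round(r['pixel']).tolist(),round(r['confidence'],2)) for r in cams.look_for(d,l)[:3]])
print(proj(d,[526,215,74]))
E
```

```text
3.2667 [530.5 208.2 279.9] [[0.005, 0.39, 0.921], [-0.004, 0.921, -0.39], [-1.0, -0.001, 0.006]] [-0.71  0.55  0.46  1.71 -0.28  0.95 -0.54]
holder_head [([316.0, 179.0], 0.89)]
holder_card [([320.0, 181.0], 0.67)]
spare_head [([242.0, 183.0], 0.59)]
rack [([197.0, 44.0], 0.93), ([112.0, 234.0], 0.86), ([287.0, 172.0], 0.57)]
[316.24792136 192.13485987]
```

View pics/w1.png

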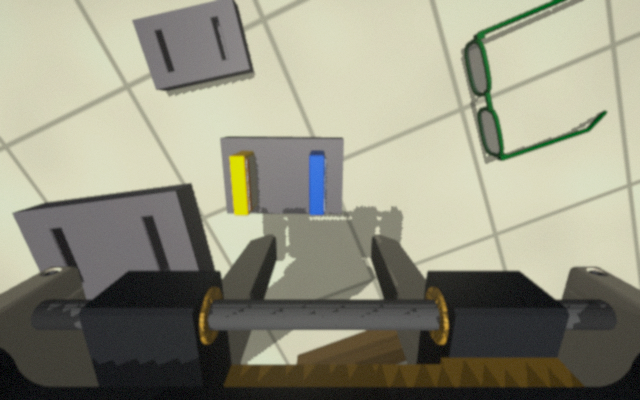

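```bash
cat >> h.py <<'E'
from scipy.optimize import minimize
def mask(img,col):
    h=cv2.cvtColor(img,cv2.COLOR_RGB2HSV); lo,hi={'blue':((105,110,40),(125,255,255)),'yellow':((22,130,60),(34,255,255))}[col]
    return cv2.inRange(h,lo,hi)
def blob(m,near=None,r=60):
    n,l,st,c=cv2.connectedComponentsWithStats(m); 
    k=[i for i in range(1,n) if st[i,4]>15 and (near is None or np.hypot(*(c[i]-near))<r)]
    if not k: return None
    i=max(k,key=lambda i:st[i,4]); return (l==i).astype(np.uint8)
def box(x,y,z,a,S=(16,64,44)):
    c,s=np.cos(a),np.sin(a); o=[]
    for i in(-.5,.5):
        for j in(-.5,.5):
            for k in(-.5,.5):
                u,v=i*S[0],j*S[1]; o.append([x+c*u-s*v,y+s*u+c*v,z+k*S[2]])
    return np.array(o)
def fit(ds,col,x0,near):
    ms=[blob(mask(d['img'],col),proj(d,near)) for d in ds]
    def cost(p):
        t=0
        for d,m in zip(ds,ms):
            if m is None: continue
            h=cv2.convexHull(np.array([proj(d,X) for X in box(*p)],np.float32))
            q=np.zeros((400,640),np.uint8); cv2.fillConvexPoly(q,np.round(h*64).astype(np.int32),1,cv2.LINE_AA,6)
            t+=1-(q&m).sum()/max(1,(q|m).sum())
        return t
    best=None
    for k in range(3):
        p=x0 if best is None else best.x
        S=np.array([p]+[np.array(p)+np.eye(4)[i]*[6,6,6,.12][i]*(-1)**k for i in range(4)])
        best=minimize(cost,p,method='Nelder-Mead',options=dict(initial_simplex=S,xatol=.02,fatol=1e-5))
    return best.x,best.fun,[None if m is None else int(m.sum()) for m in ms]
E
python3 - <<'E'
from h import *
import pickle
d,t,sd=pickle.load(open('D1.pkl','rb'))
for col,n in(('blue',[527,215,55]),('yellow',[453,244,55])):
    for nm,ds in(('all',[d,t,sd]),('wrist',[d]),('w+s',[d,sd]),('t+s',[t,sd])):
        print(col,nm,[np.round(q,3) if q is not None else q for q in fit(ds,col,[*n,-.38],n)])
a=cv2.resize(d['img'][125:225,200:360],(640,400),interpolation=cv2.INTER_CUBIC)
p=np.array(proj(sd,[500,230,50]),int);b=cv2.resize(sd['img'][p[1]-40:p[1]+40,p[0]-64:p[0]+64],(640,200*2)[:2],interpolation=cv2.INTER_CUBIC)
save('conf1',cv2.resize(np.vstack([a,b]),(480,600)))
E
```

```text
blue all [array([ 5.28426e+02,  2.19751e+02,  5.18990e+01, -4.09000e-01]), np.float64(0.661), array([943,  84, 345])]
blue wrist [array([ 5.25841e+02,  2.16182e+02,  3.22590e+01, -4.22000e-01]), np.float64(0.017), array([943])]
blue w+s [array([ 5.28710e+02,  2.20557e+02,  5.11660e+01, -4.08000e-01]), np.float64(0.263), array([943, 345])]
blue t+s [array([ 5.30729e+02,  2.20197e+02,  4.93390e+01, -3.45000e-01]), np.float64(0.531), array([ 84, 345])]
yellow all [array([ 4.54588e+02,  2.51039e+02,  5.12580e+01, -4.30000e-01]), np.float64(1.293), array([971,  36, 357])]
yellow wrist [array([451.577, 251.436,  42.166,  -0.457]), np.float64(0.375), array([971])]
yellow w+s [array([ 4.54499e+02,  2.50856e+02,  5.08620e+01, -4.03000e-01]), np.float64(0.58), array([971, 357])]
yellow t+s [array([ 4.56551e+02,  2.50166e+02,  4.82700e+01, -3.57000e-01]), np.float64(0.86), array([ 36, 357])]
```

View pics/conf1.png

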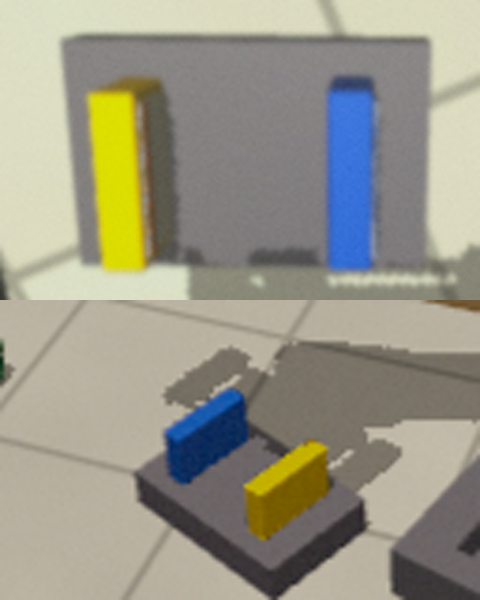

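Confirmed in the crop: the blue holder (350,180) sits in the middle-sized stand. A white card sliver shows on its right side, which is stand +x, away from the robot. The robot-side face is plain blue. Head is at about (528.5, 220, 52), as expected.

```bash
python3 - <<'E'
from h import *
print(plan([528.5,219.9,121],[np.cos(-.4),np.sin(-.4)]))
E
```

```text
(array([6.335, 0.123, 0.075]), np.float64(0.185))
```

>>> play_rows:
  deltas:
    - {"travel": [1.5,0.12,0.07],"twist": 0.2}
    - {"travel": [3.0,0.12,0.07],"twist": 0.2}
    - {"travel": [4.3,0.12,0.07],"twist": 0.2}
    - {"travel": [5.3,0.12,0.07],"twist": 0.2}
    - {"travel": [5.5,0.12,0.07],"twist": 0.2}

```text
t: 4.03
tool_pos: [525.2, 220.5, 137.7]
ee_rot: [0.139, 0.696, -0.141, 0.69]
wrist_force: [0.1, 0.4, 0.0]
opening: 60.2
```

```bash
python3 - <<'E'
from h import *
s=env.read_state();print(s['tool_pos'].round(1),s['wrist_force'].round(2))
print(plan([528.5,219.9,120],[np.cos(-.4),np.sin(-.4)]))
E
```

```text
[525.2 220.5 137.7] [0.12 0.4  0.02]
(array([0.707, 0.033, 0.136]), np.float64(0.011))
```

>>> play_rows:
  deltas:
    - {"travel": [0.4,0.03,0.14],"twist": 0}
    - {"travel": [0.7,0.03,0.14],"twist": 0}
    - {"travel": [0.7,0.03,0.14],"twist": 0}

```text
t: 4.28
tool_pos: [528.5, 220.1, 119.7]
ee_rot: [0.139, 0.696, -0.141, 0.69]
wrist_force: [-0.4, 0.0, 0.3]
opening: 60.2
```

>>> play_rows:
  deltas:
    - {"travel": [0,0,0],"twist": 0}
    - {"travel": [0,0,0],"twist": 0}
    - {"travel": [0,0,0],"twist": 0}
    - {"travel": [0,0,0],"twist": 0}
    - {"travel": [0,0,0],"twist": 0}
  grip: 5
  squeeze: 35

```text
t: 4.7
tool_pos: [528.7, 220.2, 120.3]
ee_rot: [0.139, 0.696, -0.14, 0.69]
wrist_force: [-0.6, -0.1, -0.6]
opening: 31.0
```

>>> play_rows:
  deltas:
    - {"travel": [0,0,0],"twist": 0}
    - {"travel": [0,0,0],"twist": 0}
    - {"travel": [0,0,0],"twist": 0}
    - {"travel": [0,0,0],"twist": 0}
    - {"travel": [0,0,0],"twist": 0}

```text
t: 5.12
tool_pos: [528.9, 220.2, 120.6]
ee_rot: [0.14, 0.696, -0.14, 0.69]
wrist_force: [-0.3, 0.1, 2.7]
opening: 15.7
```

>>> play_rows:
  deltas:
    - {"travel": [-0.5,0,0],"twist": 0}
    - {"travel": [-1.5,0,0],"twist": 0}
    - {"travel": [-3.0,0,0],"twist": 0}
    - {"travel": [-4.5,0,0],"twist": 0}
    - {"travel": [-5.6,0,0],"twist": 0}

```text
t: 5.53
tool_pos: [530.5, 220.0, 263.2]
ee_rot: [0.14, 0.695, -0.14, 0.691]
wrist_force: [0.3, 0.1, -0.9]
opening: 15.5
```

```bash
python3 - <<'E'
from h import *
# hover point short of the display: look at the clip from the wrist
print(plan([590,-172,275],[1,.0]))
s=env.read_state();print(s['opening'],s['wrist_force'].round(1))
E
```

```text
(array([ -0.504, -13.528,   8.277]), np.float64(-3.806))
15.53395720009588 [ 0.3  0.1 -0.9]
```

>>> play_rows:
  deltas:
    - {"travel": [-0.5,-10.8,7.0],"twist": -3.8}
    - {"travel": [-0.5,-10.8,7.0],"twist": -3.8}
    - {"travel": [-0.5,-10.8,7.0],"twist": -3.8}
    - {"travel": [-0.5,-10.8,7.0],"twist": -3.8}
    - {"travel": [-0.5,-10.8,7.0],"twist": -3.8}

```text
t: 5.95
tool_pos: [566.6, 13.4, 269.9]
ee_rot: [0.0, 0.709, 0.001, 0.705]
wrist_force: [0.5, 0.4, -0.7]
opening: 15.7
```

```bash
python3 - <<'E'
from h import *
print(plan([590,-85,270],[1,.0]))
E
```

```text
(array([-0.014, -3.936,  0.933]), np.float64(0.007))
```

>>> play_rows:
  deltas:
    - {"travel": [0,-1.5,0.5],"twist": 0}
    - {"travel": [0,-3.0,0.9],"twist": 0}
    - {"travel": [0,-3.9,0.9],"twist": 0}
    - {"travel": [0,-3.9,0.9],"twist": 0}

```text
t: 6.28
tool_pos: [588.1, -92.7, 269.6]
ee_rot: [0.002, 0.709, -0.005, 0.705]
wrist_force: [-0.5, -1.0, -0.6]
opening: 15.9
```

```bash
python3 - <<'E'
from h import *
import pickle
s=env.read_state();print(s['tool_pos'].round(1),R.from_quat(s['ee_rot']).as_matrix().round(3).tolist())
d=cams.read_camera('wrist');sd=cams.read_camera('side')
pickle.dump((d,sd),open('D2.pkl','wb'))
for l in ['bay_mouth','bay','holder_foot']:
    print(l,[(np.round(r['pixel']).tolist(),round(r['confidence'],2)) for r in cams.look_for(d,l)[:3]])
print(proj(d,[580,-172,90]),proj(sd,[580,-172,90]))
save('w2',d['img'])
E
```

```text
[588.1 -92.7 269.6] [[-0.006, 0.011, 1.0], [-0.005, 1.0, -0.011], [-1.0, -0.005, -0.006]]
bay_mouth []
bay []
holder_foot [([326.0, 245.0], 0.83)]
[317.86777912 276.58134146] [323.33417938 167.35546474]
```

View pics/w2.png

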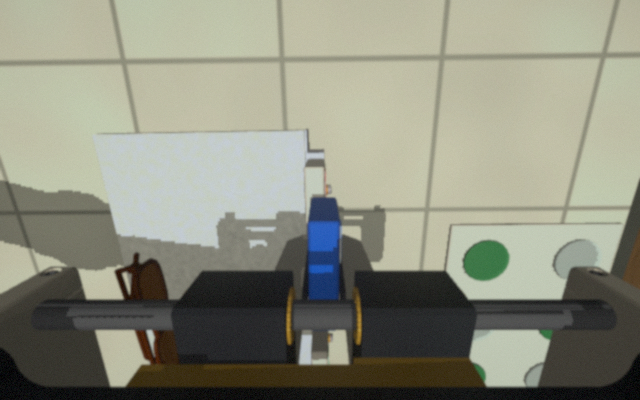

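The view shows the shelf's top edge at (205,130), the first white holder at (316,155), and the held blue holder at (323,245). The camera sits on the +y side, so the empty clip is hidden behind the fingers. I'll overshoot in -y and look back.

>>> play_rows:
  deltas:
    - {"travel": [0,-1.6,0],"twist": 0}
    - {"travel": [0,-3.2,0],"twist": 0}
    - {"travel": [0,-4.8,0],"twist": 0}
    - {"travel": [0,-6.2,0],"twist": 0}
    - {"travel": [0,-6.8,0],"twist": 0}

```text
t: 6.95
tool_pos: [588.6, -256.5, 268.9]
ee_rot: [-0.0, 0.71, -0.001, 0.705]
wrist_force: [0.0, -0.1, -1.2]
opening: 15.8
```

>>> play_rows:
  deltas:
    - {"travel": [0,0,0],"twist": 0}
    - {"travel": [0,0,0],"twist": 0}

```text
t: 7.12
tool_pos: [588.7, -255.8, 268.6]
ee_rot: [0.0, 0.71, -0.0, 0.704]
wrist_force: [0.6, 0.8, -0.4]
opening: 15.8
```

```bash
python3 - <<'E'
from h import *
import pickle
s=env.read_state();print(s['tool_pos'].round(1),R.from_quat(s['ee_rot']).as_matrix().round(3).tolist(),s['joint_pos'].round(2))
d=cams.read_camera('wrist');sd=cams.read_camera('side')
pickle.dump((d,sd),open('D3.pkl','wb'))
for l in ['bay_mouth','bay']:
    print(l,[(np.round(r['pixel']).tolist(),round(r['confidence'],2)) for r in cams.look_for(d,l)[:3]])
p=proj(d,[582,-172,90]);q=proj(sd,[582,-172,90]);print(p,q)
x0,y0=np.array(p,int)-[50,75]; x1,y1=np.array(q,int)-[50,45]
print(x0,y0,x1,y1)
y0=max(y0,0)
a=cv2.resize(d['img'][y0:y0+150,x0:x0+100],(400,600),interpolation=cv2.INTER_CUBIC)
b=cv2.resize(sd['img'][y1:y1+100,x1:x1+66],(396,600),interpolation=cv2.INTER_CUBIC)
save('w3',np.hstack([a,b]))
E
```

```text
[ 588.7 -255.8  268.6] [[-0.007, 0.0, 1.0], [-0.0, 1.0, -0.0], [-1.0, -0.0, -0.007]] [ 0.19  0.65  0.33  1.5  -0.23  1.04  0.57]
bay_mouth [([317.0, 106.0], 0.8)]
bay [([317.0, 106.0], 0.8)]
[317.51757963 112.00518262] [322.75503219 167.25198923]
267 37 272 122
```

View pics/w3.png

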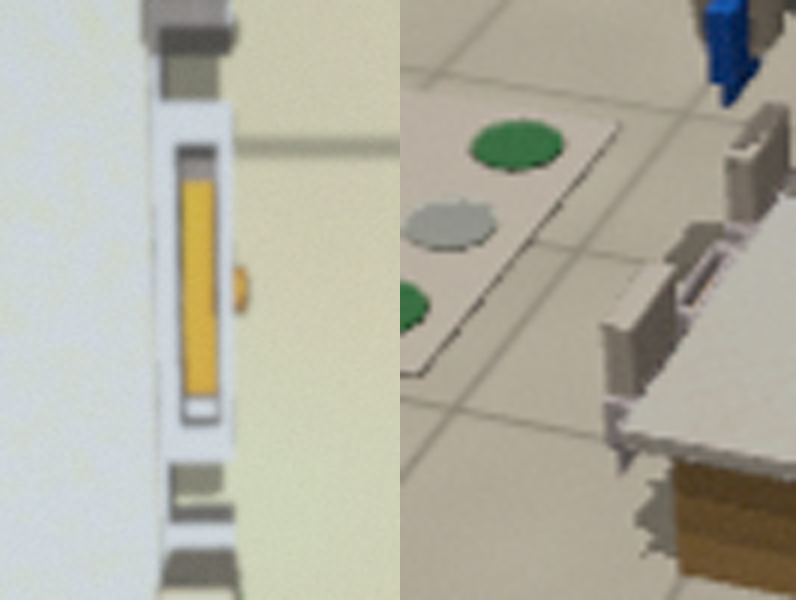

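The left crop shows the empty clip seen almost straight down: slot mouth centre at crop (198,285), brass strip inside, screw head at (240,290). The right crop (side) shows the empty clip between the two white holders at crop (705,275).

```bash
python3 - <<'E'
from h import *
import pickle
d,sd=pickle.load(open('D3.pkl','rb')); d2,_=pickle.load(open('D2.pkl','rb'))
C=lambda x,y:(267+(x+.5)/4-.5,37+(y+.5)/4-.5)
for n,p in dict(slotc=(198.5,285),sTL=(178,146),sTR=(218,146),sBL=(181,424),sBR=(219,424),rimTR=(234,102),rimBR=(233,460)).items(): print(n,onz(d,C(*p),90).round(1))
c=tri([d,sd],[C(198.5,285),(322.8,167.8)]);print(c)
for nm,dd in(('d3',d),('d2',d2)):
    g=cv2.cvtColor(dd['img'],cv2.COLOR_RGB2GRAY)
    L=cv2.createLineSegmentDetector().detect(g)[0][:,0]
    for l in L:
        a,b=onz(dd,l[:2],90),onz(dd,l[2:],90)
        if np.linalg.norm(a-b)>25 and min(a[0],b[0])>535 and max(a[0],b[0])<600 and abs(a[0]-b[0])<5: 
            if a[1]<b[1]: a,b=b,a
            print(nm,l.round(),a[:2].round(1),b[:2].round(1),'yaw deg',np.degrees(np.arctan2(-(a-b)[0],(a-b)[1])).round(2))
E
```

```text
slotc [ 580.9 -168.6   90. ]
sTL [ 576.9 -141.    90. ]
sTR [ 585.2 -141.    90. ]
sBL [ 576.8 -198.1   90. ]
sBR [ 585.2 -198.1   90. ]
rimTR [ 588.6 -132.6   90. ]
rimBR [ 588.4 -206.1   90. ]
(array([ 580.75989751, -168.67432023,   90.13959294]), [np.float64(0.19131860268580178), np.float64(0.19131860268575868)])
d3 [309. 221. 308. 196.] [ 572.6 -247.1] [ 572.8 -272.2] yaw deg 0.34
d3 [287. 289. 285. 341.] [ 548.8 -348.7] [ 544.6 -414.2] yaw deg -3.69
d3 [321.  73. 322. 142.] [ 585.2 -141. ] [ 585.8 -197.4] yaw deg 0.6
d3 [311. 142. 310.  76.] [ 575.6 -142.9] [ 575.8 -197.4] yaw deg 0.2
d3 [291. 342. 289. 314.] [ 549.9 -379.7] [ 550.7 -415.9] yaw deg 1.2
d3 [313.  84. 314. 134.] [ 578.5 -149.7] [ 578.6 -190.9] yaw deg 0.14
d3 [299. 363. 302. 332.] [ 563.  -402.3] [ 558.5 -445.5] yaw deg -5.98
d3 [308. 266. 308. 298.] [ 571.5 -320.9] [ 570.4 -359.3] yaw deg -1.64
d3 [295. 333. 295. 363.] [ 555.7 -404. ] [ 554.1 -445.5] yaw deg -2.25
d2 [310. 361. 312. 329.] [ 572.6 -237.9] [ 569.  -281.3] yaw deg -4.73
d2 [291. 342. 290. 304.] [ 549.6 -205.5] [ 548.  -254.7] yaw deg -1.87
d2 [279.  54. 276.   1.] [551.5  74.1] [551.3  35.9] yaw deg -0.34
d2 [308. 266. 308. 294.] [ 570.5 -159.2] [ 569.5 -193.2] yaw deg -1.68
d2 [281.   1. 284.  54.] [555.7  74.1] [555.5  35.9] yaw deg -0.34
d2 [284.  63. 287. 128.] [555.6  29.4] [555.6 -22.9] yaw deg -0.09
d2 [282. 129. 279.  63.] [551.4  29.4] [551.3 -24. ] yaw deg -0.13
d2 [304. 209. 302. 173.] [567.5 -63.4] [567.8 -98.7] yaw deg 0.58
d2 [306. 171. 306. 201.] [570.6 -61.1] [570.1 -89.9] yaw deg -0.99
```

>>> play_rows:
  deltas:
    - {"travel": [0,1.5,-0.3],"twist": 0}
    - {"travel": [0,3.0,-0.3],"twist": 0}
    - {"travel": [0.3,3.47,-0.3],"twist": 0}
    - {"travel": [1.3,3.47,-0.3],"twist": 0}
    - {"travel": [2.0,3.47,-0.3],"twist": 0}

```text
t: 7.73
tool_pos: [582.2, -161.7, 218.4]
ee_rot: [-0.003, 0.709, 0.005, 0.705]
wrist_force: [-0.3, -0.6, -1.2]
opening: 15.7
```

>>> play_rows:
  deltas:
    - {"travel": [0.15,0,0],"twist": 0}
    - {"travel": [0.15,0,0],"twist": 0}

```text
t: 7.9
tool_pos: [582.0, -158.9, 213.4]
ee_rot: [-0.003, 0.71, 0.007, 0.704]
wrist_force: [-0.5, 0.2, -0.1]
opening: 15.9
```

```bash
python3 - <<'E'
from h import *
import pickle
s=env.read_state();print(s['tool_pos'].round(1),R.from_quat(s['ee_rot']).as_matrix().round(3).tolist())
print(plan([581.2,-169,206],[1,.005]))
d=cams.read_camera('wrist');sd=cams.read_camera('side')
pickle.dump((d,sd),open('D4.pkl','wb'))
p=proj(d,[581,-139,100]);q=proj(sd,[582,-172,110])
x0,y0=np.array(p,int)-[40,75]; x1,y1=np.array(q,int)-[40,60]
print(x0,y0,x1,y1)
a=cv2.resize(d['img'][y0:y0+120,x0:x0+80],(400,600),interpolation=cv2.INTER_CUBIC)
b=cv2.resize(sd['img'][y1:y1+120,x1:x1+80],(400,600),interpolation=cv2.INTER_CUBIC)
save('w4',np.hstack([a,b]))
E
```

```text
[ 582.  -158.9  213.4] [[-0.009, -0.015, 1.0], [0.006, 1.0, 0.015], [-1.0, 0.006, -0.009]]
(array([ 0.292, -0.404, -0.035]), np.float64(0.094))
284 130 282 101
```

View pics/w4.png

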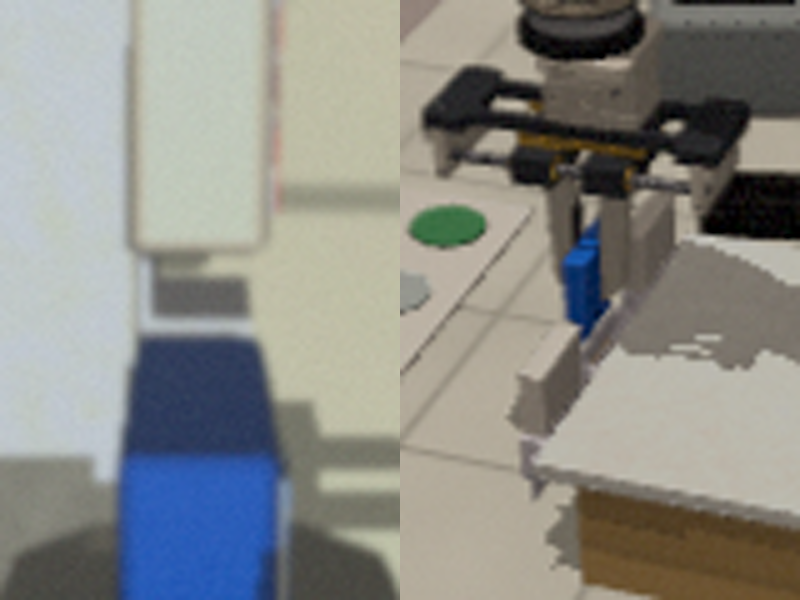

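```bash
python3 - <<'E'
from h import *
import pickle
d,sd=pickle.load(open('D4.pkl','rb'))
C=lambda x,y:(284+(x+.5)/5-.5,130+(y+.5)/5-.5)
for n,p,z in [('botL',(140,337),122.8),('botR',(262,337),122.8),('topL',(122,455),166.8),('topR',(280,455),166.8),('rimR',(252,325),90),('rimL',(140,325),90),('whL',(134,245),134),('whR',(267,245),134)]: print(n,onz(d,C(*p),z).round(1))
g=d['img'][130:250,284:364]; h=cv2.cvtColor(g,cv2.COLOR_RGB2HSV)
for r in (70,75,80,85,95,100,105):
    c=np.where((h[r,:,0]>100)&(h[r,:,0]<128)&(h[r,:,1]>110))[0]; print(r+130,c.min()+284,c.max()+284)
E
```

```text
botL [ 573.1 -126.4  122.8]
botR [ 588.4 -126.1  122.8]
topL [ 573.5 -125.9  166.8]
topR [ 588.6 -125.6  166.8]
rimR [ 588.1 -133.3   90. ]
rimL [ 571.5 -133.6   90. ]
whL [ 572.9 -112.3  134. ]
whR [ 588.2 -112.1  134. ]
200 313 333
205 312 334
210 311 336
215 311 337
225 308 339
230 308 338
235 308 338
```

The left crop shows the blue head's end face centred over the clip, with its card sliver at (285,500) facing outward. The right crop shows the holder above the empty clip between the white ones. Measured head x is 580.9 and vertical, matching the slot at x = 580.9. Only y needs about -11 mm.

>>> play_rows:
  deltas:
    - {"travel": [0.1,-0.45,-0.02],"twist": 0.1}
    - {"travel": [0.2,-0.45,-0.02],"twist": 0.1}
    - {"travel": [0.2,-0.45,-0.02],"twist": 0.1}
    - {"travel": [0.2,-0.45,-0.02],"twist": 0.1}

```text
t: 8.33
tool_pos: [582.5, -173.0, 210.7]
ee_rot: [0.001, 0.708, 0.001, 0.706]
wrist_force: [0.5, -0.4, -0.7]
opening: 15.7
```

```bash
cat > st.py <<'E'
from h import *
s=env.read_state();print(s['t'],s['tool_pos'].round(1),R.from_quat(s['ee_rot']).as_matrix().round(3)[:,0],s['wrist_force'].round(1),s['wrist_torque'].round(2))
print(plan([581.5,-170,180.6],[1,.005]))
E
python3 st.py
```

```text
8.3333 [ 582.5 -173.   210.7] [-0.004  0.003 -1.   ] [ 0.5 -0.4 -0.7] [-0.1   0.03 -0.02]
(array([ 1.205,  0.115, -0.034]), np.float64(-0.037))
```

>>> play_rows:
  deltas:
    - {"travel": [0.2,0.11,-0.05],"twist": 0}
    - {"travel": [0.36,0.11,-0.05],"twist": 0}
    - {"travel": [0.36,0.11,-0.05],"twist": 0}
    - {"travel": [0.36,0.11,-0.05],"twist": 0}

```text
t: 8.67
tool_pos: [581.0, -169.8, 201.3]
ee_rot: [0.001, 0.709, 0.002, 0.705]
wrist_force: [0.4, 0.2, -0.5]
opening: 15.5
```

```bash
python3 st.py
```

```text
8.6667 [ 581.  -169.8  201.3] [-0.005  0.003 -1.   ] [ 0.4  0.2 -0.5] [-0.05  0.08  0.03]
(array([ 0.826, -0.01 ,  0.024]), np.float64(-0.034))
```

>>> play_rows:
  deltas:
    - {"travel": [0.15,0,0.01],"twist": 0}
    - {"travel": [0.3,0,0.01],"twist": 0}
    - {"travel": [0.45,0,0.01],"twist": 0}
    - {"travel": [0.45,0,0.01],"twist": 0}

```text
t: 9.0
tool_pos: [580.7, -169.5, 188.9]
ee_rot: [0.001, 0.709, 0.002, 0.705]
wrist_force: [-0.5, -0.3, -0.5]
opening: 16.2
```

```bash
python3 st.py
```

```text
9.0 [ 580.7 -169.5  188.9] [-0.007  0.004 -1.   ] [-0.5 -0.3 -0.5] [-0.07  0.06  0.01]
(array([ 0.332, -0.02 ,  0.034]), np.float64(-0.033))
```

>>> play_rows:
  deltas:
    - {"travel": [0.1,0,0.03],"twist": 0}
    - {"travel": [0.2,0,0.03],"twist": 0}
    - {"travel": [0.26,0,0.03],"twist": 0}
    - {"travel": [0.26,0,0.03],"twist": 0}

```text
t: 9.33
tool_pos: [581.6, -169.7, 182.9]
ee_rot: [0.001, 0.709, 0.002, 0.705]
wrist_force: [-1.7, -0.1, 4.6]
opening: 16.0
```

```bash
python3 st.py
```

```text
9.3333 [ 581.6 -169.7  182.9] [-0.006  0.004 -1.   ] [-1.7 -0.1  4.6] [-0.06  0.38  0.03]
(array([ 0.091, -0.012, -0.003]), np.float64(-0.034))
```

>>> play_rows:
  deltas:
    - {"travel": [0.06,0,-0.01],"twist": 0}
    - {"travel": [0.12,0,-0.01],"twist": 0}
    - {"travel": [0.12,0,-0.01],"twist": 0}

```text
t: 9.58
tool_pos: [581.5, -169.7, 180.8]
ee_rot: [0.001, 0.709, 0.002, 0.705]
wrist_force: [-1.7, 1.0, 7.3]
opening: 15.7
```

```bash
python3 st.py
```

```text
9.5833 [ 581.5 -169.7  180.8] [-0.005  0.004 -1.   ] [-1.7  1.   7.3] [0.06 0.44 0.01]
(array([ 0.009, -0.01 ,  0.001]), np.float64(-0.034))
```

>>> play_rows:
  deltas:
    - {"travel": [0.04,0,0],"twist": 0}
    - {"travel": [0.06,0,0],"twist": 0}
    - {"travel": [0.06,0,0],"twist": 0}

```text
t: 9.83
tool_pos: [581.4, -169.8, 180.7]
ee_rot: [0.001, 0.709, 0.002, 0.705]
wrist_force: [-2.4, 0.8, 8.7]
opening: 15.3
```

```bash
python3 st.py
```

```text
9.8333 [ 581.4 -169.8  180.7] [-0.005  0.004 -1.   ] [-2.4  0.8  8.7] [ 0.08  0.66 -0.01]
(array([ 0.004, -0.009,  0.002]), np.float64(-0.034))
```

>>> play_rows:
  deltas:
    - {"travel": [0.08,0,-0.02],"twist": 0}
    - {"travel": [0.12,0,-0.02],"twist": 0}
    - {"travel": [0.12,0,-0.02],"twist": 0}

```text
t: 10.08
tool_pos: [581.3, -169.8, 180.6]
ee_rot: [0.001, 0.708, 0.002, 0.706]
wrist_force: [-4.9, 2.3, 15.7]
opening: 15.8
```

```bash
python3 st.py
```

```text
10.0833 [ 581.3 -169.8  180.6] [-0.003  0.005 -1.   ] [-4.9  2.3 15.7] [ 0.13  1.12 -0.05]
(array([ 0.   , -0.008,  0.009]), np.float64(-0.033))
```

>>> play_rows:
  deltas:
    - {"travel": [0.11,0,-0.06],"twist": 0}
    - {"travel": [0.11,0,-0.06],"twist": 0}
    - {"travel": [0.11,0,-0.06],"twist": 0}
    - {"travel": [0.11,0,-0.06],"twist": 0}

```text
t: 10.42
tool_pos: [580.9, -169.8, 180.6]
ee_rot: [0.001, 0.707, 0.002, 0.708]
wrist_force: [-2.9, 1.7, 13.2]
opening: 15.7
```

```bash
python3 st.py; python3 - <<'E'
from h import *
import pickle
d=cams.read_camera('wrist');sd=cams.read_camera('side');t=cams.read_camera('top')
s=env.read_state();print(s['t'],s['tool_pos'].round(1),s['wrist_force'].round(1))
pickle.dump((d,sd,t),open('D5.pkl','wb'))
for l,dd in (('spare_head',t),('spare_head',sd)): print([(np.round(r['pixel']).tolist(),round(r['confidence'],2)) for r in cams.look_for(dd,l)[:2]])
p=proj(d,[581,-135,100]);q=proj(sd,[582,-160,110]);print(proj(sd,[454.6,251,51]),proj(t,[454.6,251,51]))
x0,y0=np.array(p,int)-[40,60]; x1,y1=np.array(q,int)-[40,60]
print(x0,y0,x1,y1)
a=cv2.resize(d['img'][y0:y0+120,x0:x0+80],(400,600),interpolation=cv2.INTER_CUBIC)
b=cv2.resize(sd['img'][y1:y1+120,x1:x1+80],(400,600),interpolation=cv2.INTER_CUBIC)
save('w5',np.hstack([a,b]))
E
```

```text
10.4167 [ 580.9 -169.8  180.6] [ 0.001  0.005 -1.   ] [-2.9  1.7 13.2] [0.14 0.68 0.01]
(array([ 0.001, -0.007,  0.025]), np.float64(-0.03))
10.5667 [ 580.9 -169.8  180.6] [-2.8  2.1 13. ]
[([245.0, 206.0], 0.54)]
[([309.0, 270.0], 0.57)]
[310.07525542 272.92426448] [247.6658209  207.53070162]
283 137 281 103
```

View pics/w5.png

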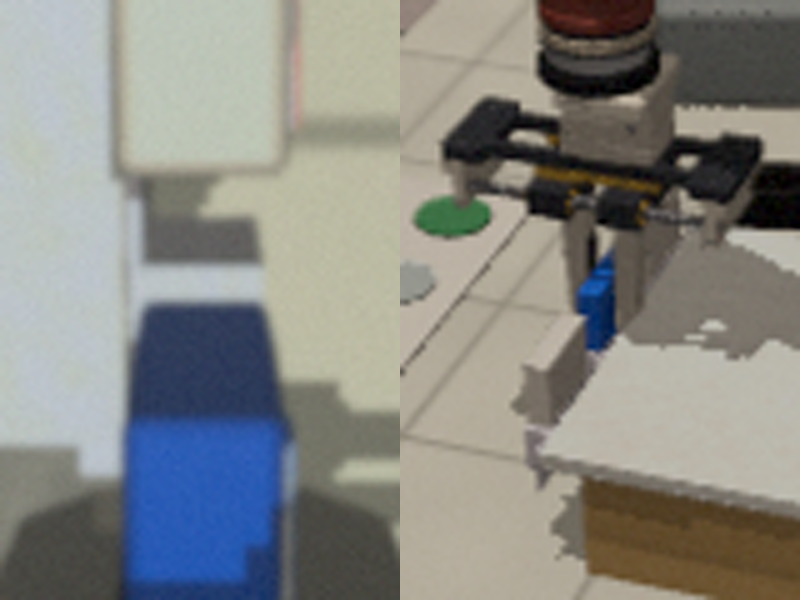

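```bash
python3 - <<'E'
from h import *
import pickle
d,sd,t=pickle.load(open('D5.pkl','rb'))
C=lambda x,y:(283+(x+.5)/5-.5,137+(y+.5)/5-.5)
for n,p in(('bot',(200,303)),('top',(205,420))):
    c,v=ray(d,C(*p)); print(n,(c+v*(-137.2-c[1])/v[1]).round(1))
for n,p,z in(('rimR',(262,285),90),('botL',(142,303),90),('botR',(264,303),90),('topL',(127,420),134),('topR',(285,420),134),('rimEnd',(200,264),90)): print(n,onz(d,C(*p),z).round(1))
print(fit([d,sd],'blue',[581,-169,112,0.],[581,-169,112]))
E
```

```text
bot [ 580.2 -137.2   90.5]
top [ 580.8 -137.2  132.6]
rimR [ 587.9 -135.    90. ]
botL [ 572.9 -137.4   90. ]
botR [ 588.2 -137.3   90. ]
topL [ 573.3 -136.7  134. ]
topR [ 588.4 -136.7  134. ]
rimEnd [ 580.2 -132.3   90. ]
(array([ 5.81565706e+02, -1.67261079e+02,  1.07857388e+02,  7.01442842e-02]), np.float64(0.8169503769210155), [3023, 102])
```

```bash
python3 - <<'E'
from h import *
print(ticket.finish_job()); s=env.read_state(); print(s['t'],s['tool_pos'].round(1),s['wrist_force'].round(1))
E
```

```text
the job is handed in; nothing more can be done
None
the job is handed in; nothing more can be done
```

I took the blue holder out of the middle-sized stand and pushed it home in the empty clip, the middle of the three. Its card faces outward, and I handed the job in while still holding it pressed down. No verdict was reported.

**Seating:** the tool stopped hard at z = 180.6 mm, which is exactly the predicted home height. The upward force held steady at about 13 N, against the spring's 7.2 N at home. The wrist picture puts the shoulders at 90.5 mm, where the clip's edge is at 90 mm. The head spans x = 573 to 588 mm, in line with the clip and the white holder beside it.

**Side load:** a small sideways load of about 3 N remained when I finished.

**Yellow holder:** it is still in the stand within 2–3 pixels of its earlier position. I did not check the other things on the counter again after the move, but no contact with them showed in the wrist force.

**Checks that disagreed:** the last fit of the blue outline put the head centre at 107.9 mm instead of 112 mm. The fingers hide much of the outline in that view and the fit was poor, so I did not rely on it.

The last clock reading I have is 10.6 s, well inside the 35 s limit.

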